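Slide the tall battery box home against its stop

ROBOT

A 7-joint arm with a two-finger parallel gripper is mounted at the origin on the work surface. World frame = base frame: x ahead of the robot, y to its left, z up, the work surface at z = 0. Lengths are in m, angles in rad, forces in N, time in s.
With the tool pointing down it reaches from about 0.4 to 0.85 m from the base axis. Payload 10.4 kg.
Tool frame: the origin (TCP) lies between the finger pads; the fingertips stand 8 mm ahead of it and the grasp point (between the pads) lies 11 mm behind it; z points along the fingers, x is the direction in which the jaws open and shut, and the axes are right-handed (so a half turn about z gives the same grasp; the last joint's range is limited). The gripper opens to 87 mm and grips with 3 to 60 N. Pads are 19 mm wide; open, the fingers measure 117 mm over their backs; the gripper's body (75 mm by 190 mm) begins 51 mm behind the grasp point.
Start: joints at [-1.258, 0.332, -0.065, 1.46, 0.022, 1.35, -0.088], TCP at [0.206, 0.59, 0.231] pointing down, gripper open.
Joint ranges: [-2.6, 2.6], [-0.5, 2.12], [-1.47, 1.34], [0.16, 2.42], [-1.27, 4.41], [0.06, 2.06], [-2.6, 2.6]. Speed limits (rad/s): [2.22, 2.22, 2.79, 2.79, 3.14, 3.14, 3.14].

INTERFACE

Orientations are given as a unit quaternion [x, y, z, w].
In Python, from bench import r, viewer gives the robot as it stands.
- The arm moves only by the tool apply_moves, never from a script. Its argument "increments" is a list of rows, each an object with "grip": the closure in counts, from 0 (fully open) to 255 (shut); "xyz": the shift along the tool's x, y, z in mm, a list of three; "rotation": the turn, a rotation vector about the tool's x, y, z in degrees, a list of three. A call has 1 to 5 rows; each row is the pose to reach, as a shift and turn from the pose measured when the call began, along the tool's axes at that moment; what a row does not reach only later rows make up. A row lasts 1/8 s, in which the tool goes at most 62.5 mm and 10.7 degrees, less where a joint would pass 70% of its speed; a pose out of reach is approached as far as the arm can. A call with a gripper value outside its range is refused whole. The fingers move at their own pace and stop on an object; "squeeze" is the grip in N (left out, the last holds). Time passes only in rows, so rows that repeat a pose let the fingers close. It gives the time, the measured TCP pose, the force and the opening at its end, in the units of the state.
- r.read_state(): the state, without advancing time (a new reading comes with each control period).
- viewer.camera(name): name is "scene" or "top" or "wrist"; returns a dict with "img" (480x640x3 uint8, blue, green, red), "range_z" (480x640 float32, m along the optical axis (not along the pixel's ray), 0 where there is no reading), "vertical_fov" (degrees; the focal length in pixels is half the picture's height over the tangent of half this angle, whatever the lens; pixels are square), "cx", "cy" (the principal point, pixels), "D" ([k1, k2, p1, p2, k3] as OpenCV has them; the pictures are not rectified), "rvec" (rotation vector, rad) and "tvec" (3), from world to camera coordinates, as OpenCV has them. Camera axes: x right, y down, z forward; pixel columns grow to the right and rows downward; lengths in m; the calibration is good to about 2 mm. A picture is of the moment at which its call begins.
- r.close_job(): hands the job in, once; it reports no verdict.
The state is a dict: "time": time; "joint_positions": joint angles; "joint_vel": joint speeds; "joint_torque": joint torques, N m; "ee_pos": TCP position; "eef_rot": TCP orientation; "ft_force": force on the tool from outside, world axes, zero at the start; "torque": the same for the moment, N m; "width": finger opening in m.
Only numpy, scipy, OpenCV 4.12 (cv2) and the standard library are available. Lean on these libraries where they do the work, as an engineer would, in place of code of your own. Each camera call takes 0.05 s, during which the arm holds its last target.

TASK

The tall orange battery box has to be parked: push it low, at the yellow push bar by its base, so that it slides upright and steadily over the welding table, without rocking, until its front edge is flush against the steel stop and it stands between the two yellow lines. Use the fingers only to push: do not grip, lift or carry the box, and leave the mug, the can and the wrench where they are. Then draw the hand back clear of everything.

Things in the scene. Friction and masses are not known exactly. Their poses are not given: they have to be found in the camera images.
- battery_box: Tall orange battery box on a rubber-shod skid, loose, 1.0 to 1.7 kg. Case 60 deep (x), 120 wide (y), from 14 to 194 above the table, black handle on top to 219. Origin: on the table under the case's centre. x: the way it is to be pushed, away from the robot; y left; z up. Slides under 6 to 16 N at the push bar; pushed higher than about 60 above the table it tips over its front edge.
- push_bar (a point): Centre of the near face of the box's yellow push bar, at x = -80, 27 above the table. The bar is 120 long (y), 12 thick (x), from 14 to 41 above the table, carried by the skid's runners (14 high, x = -80 to +30). It stands off the near side: 38 clear between bar and case, so a hand over the bar has 50 from the bar's near face to the case.
- toe_left (a point): The box's front (far) left bottom corner on the table: 30 ahead and 60 left of the box's origin.
- toe_right (a point): The box's front (far) right bottom corner on the table: 30 ahead and 60 right of the box's origin.
- stop: Steel stop bar fixed to the table, 260 long (y), 14 thick, 34 high. Origin: on the table, middle of its near face. x: square to that face, away from the robot, the way to push. Flat yellow painted lines run from it towards the robot, 150 long, inner edges 85 to either side. Parked, the box's origin is at x = -30, y = 0, same heading; it starts 70 to 120 short, up to 25 aside, 0.2 rad askew.
- mug: Black mug, 74 across, 95 high, with a handle, standing beside the way. Origin: centre of its underside. Leave it.
- can: Blue metal can, 64 across, 140 high, standing beside the way. Origin: centre of its underside. Leave it.
- wrench: Steel wrench, 150 long, lying on the table to the left of the way. Origin: under its middle. Leave it.

How it is judged:
By the outcome, as a careful person would: the job done as asked, in the order asked, and still so for the second after the job is handed in, with the robot touching nothing.
It also fails if it takes over 48 s, if anything falls off the work surface, if the arm or the gripper's body presses on something with over 40 N, if the wrist force passes 120 N, or if a joint passes its speed limit or range.

## Working session

There is one attempt and no reset: what is moved stays moved. The work goes in short steps, Python scripts to look and compute and a tool call to move; the robot and the scene stay as the last step left them, time stands still between calls to the robot, and variables do not carry over. Pictures are saved under pics/ and viewed, and the job is handed in when it is done.

Besides the shell and the picture viewer there is one more tool, called after "Call:" as name(argument=value, ...) on one line, values as JSON. apply_moves: Moves the arm, as the interface text tells. Its arguments: {"type":"object","properties":{"increments":{"type":"array","items":{"type":"object","properties":{"grip":{"type":"number"},"xyz":{"type":"array","items":{"type":"number"}},"rotation":{"type":"array","items":{"type":"number"}}}}},"squeeze":{"type":"number"}},"required":["increments"]}

```bash
mkdir -p pics; ls
python3 - <<'E'
from bench import r, viewer
import cv2,numpy as np
s=r.read_state()
for k in s: print(k,np.round(s[k],4))
for n in ("scene","top"):
    c=viewer.camera(n); cv2.imwrite(f"pics/{n}0.png",c["img"]); np.savez(f"{n}0.npz",**c)
    print(n,c["vertical_fov"],c["cx"],c["cy"],c["D"],c["rvec"],c["tvec"])
E
```

```text
pics
time 0.0
joint_positions [-1.2576  0.3329 -0.0647  1.4609  0.0216  1.3499 -0.0885]
joint_vel [-0.0012  0.0002  0.0001  0.0012  0.0013 -0.0025 -0.    ]
joint_torque [-0.00000e+00 -6.23235e+01  2.48000e-02 -3.89914e+01 -6.13000e-02
  3.94000e-02  2.00000e-04]
ee_pos [0.2058 0.5898 0.2298]
eef_rot [ 8.153e-01  5.790e-01 -5.000e-04  4.000e-04]
ft_force [ 0.3629 -0.2203  0.5758]
torque [-0.0012 -0.0465 -0.0249]
width 0.0869
scene 46.14146523980889 318.67426902451666 234.07410001742562 [-0.15284077  0.          0.          0.          0.        ] [ 1.96237806  1.59336945 -0.5744065 ] [-0.21594502 -0.41935586  1.35570198]
top 46.833299646770755 319.0724094071824 244.32081419385082 [-0.02089073  0.          0.          0.          0.        ] [ 2.01779274 -2.17491049  0.25240575] [0.11516085 0.63766561 0.846683  ]
```

View pics/scene0.png

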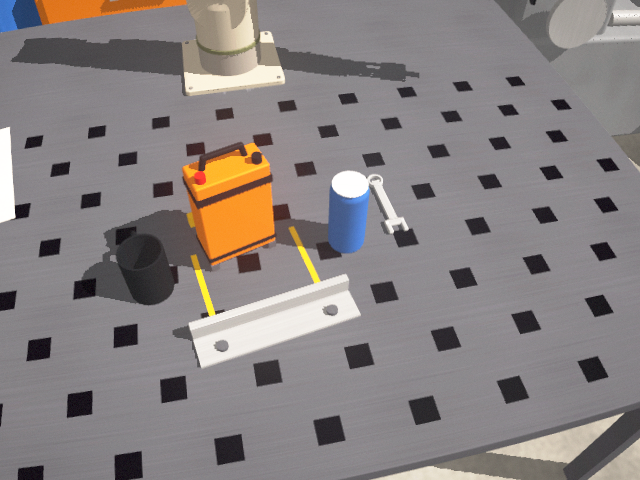

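View pics/top0.png

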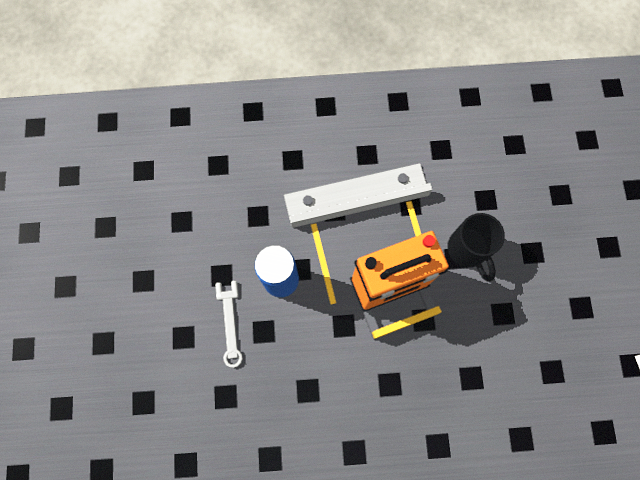

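The scene view shows the box at about (232,205), mug (147,270), can (348,212) and stop (275,315). The top view shows the push bar at about (407,322), case top (400,268), stop (360,193), and yellow lines at (323,263) and (414,218).

```bash
cat > h.py <<'E'
import numpy as np,cv2
def K(c):
    f=240/np.tan(np.radians(float(c["vertical_fov"]))/2)
    return np.array([[f,0,float(c["cx"])],[0,f,float(c["cy"])],[0,0,1]])
def rays(c,uv):
    p=cv2.undistortPoints(np.asarray(uv,float).reshape(-1,1,2),K(c),np.asarray(c["D"],float)).reshape(-1,2)
    return np.c_[p,np.ones(len(p))]
def RT(c): return cv2.Rodrigues(np.asarray(c["rvec"],float))[0],np.asarray(c["tvec"],float).ravel()
def plane(c,uv,z):
    R,t=RT(c);d=rays(c,uv)@R;o=-R.T@t
    return o+d*((z-o[2])/d[:,2])[:,None]
def cloud(c):
    v,u=np.mgrid[0:480,0:640]
    uv=np.c_[u.ravel(),v.ravel()]
    R,t=RT(c);P=(rays(c,uv)*np.asarray(c["range_z"]).reshape(-1,1)-t)@R
    P[np.asarray(c["range_z"]).ravel()==0]=np.nan
    return P.reshape(480,640,3)
def proj(c,P):
    return cv2.projectPoints(np.asarray(P,float).reshape(-1,1,3),np.asarray(c["rvec"],float),np.asarray(c["tvec"],float),K(c),np.asarray(c["D"],float))[0].reshape(-1,2)
def masks(c):
    h=cv2.cvtColor(c["img"],cv2.COLOR_BGR2HSV);H,S,V=cv2.split(h)
    return dict(yel=(H>=20)&(H<=32)&(S>150)&(V>60),ora=(H>=6)&(H<19)&(S>150)&(V>60),blue=(H>100)&(H<125)&(S>140))
def rect(P):
    (c,s,a)=cv2.minAreaRect((P[:,:2]*1000).astype(np.float32)); return np.round(c,1),np.round(s,1),round(a,2)
E
python3 - <<'E'
from h import *
for n in("top","scene"):
    c=dict(np.load(f"{n}0.npz")); C=cloud(c); m=masks(c); print(n)
    print(" table z", np.nanmedian(C[...,2]), [np.round(np.nanpercentile(C[...,2],q),4) for q in(5,50,95)])
    lab=cv2.connectedComponentsWithStats(m["yel"].astype(np.uint8))
    for i in range(1,lab[0]):
        if lab[2][i,4]<40: continue
        mm=lab[1]==i; v,u=np.nonzero(mm); P=C[mm]; z=np.nanmedian(P[:,2])
        print(" yel",lab[2][i],"z",round(z,4),"depth",rect(P[np.isfinite(P[:,0])]),"z0",rect(plane(c,np.c_[u,v],0)),"z41",rect(plane(c,np.c_[u,v],.041)))
    top=m["ora"]&(abs(C[...,2]-.194)<.006); print(" casetop",top.sum(),rect(C[top]), np.nanmedian(C[top][:,2]))
    st=(abs(C[...,2]-.034)<.005)&~m["yel"]&~m["ora"]
    lab=cv2.connectedComponentsWithStats(st.astype(np.uint8))
    for i in range(1,lab[0]):
        if lab[2][i,4]>150: print(" z34",lab[2][i],rect(C[lab[1]==i]))
    for nm,z in(("mug",.095),("can",.14)):
        q=(abs(C[...,2]-z)<.004)&~m["ora"]
        lab=cv2.connectedComponentsWithStats(q.astype(np.uint8))
        for i in range(1,lab[0]):
            if lab[2][i,4]>60: print(nm,lab[2][i],rect(C[lab[1]==i]))
E
```

```text
top
 table z -0.0007066000933621854 [np.float64(-0.7541), np.float64(-0.0007), np.float64(0.0041)]
 yel [358 201  74  93 722] z 0.1925 depth (array([630.4, -61.4]), array([ 67.5, 216.9]), 50.9) z0 (array([642.7, -71.6]), array([ 83.2, 179. ]), 45.67) z41 (array([633.7, -65.3]), array([ 79.7, 171.5]), 45.67)
 yel [311 224  25  80 440] z 0.0006 depth (array([628.4,  61.9]), array([150.8,   9.9]), 9.27) z0 (array([628.4,  61.9]), array([150. ,   9.9]), 9.36) z41 (array([620. ,  62.6]), array([143.7,   9.5]), 9.36)
 yel [395 264  28  11  40] z 0.1933 depth (array([569.5, -56.6]), array([ 3.5, 42.2]), 17.42) z0 (array([604.5, -90.1]), array([ 3.3, 52.2]), 16.77) z41 (array([597.2, -83. ]), array([ 3.2, 50. ]), 16.77)
 yel [372 306  69  33 552] z 0.0401 depth (array([512.3, -74.6]), array([ 15. , 128.7]), 16.69) z0 (array([512.2, -75.4]), array([ 14.7, 126.9]), 17.15) z41 (array([508.7, -68.9]), array([ 14.1, 121.6]), 17.15)
 casetop 1085 (array([580.3, -49.5]), array([ 60.3, 119.5]), 16.71) 0.19321654218004958
 z34 [ 290  183  142   41 1139] (array([725.2, -12.9]), array([ 15.8, 257.7]), 
[... 1424 characters left out ...]
60  19 206] (array([49.3, -1.4]), array([141.6,  60.5]), 89.21)
 z34 [206 233  71  29 158] (array([610.6, -40.3]), array([ 16.3, 122.7]), 10.39)
 z34 [128 269  44  28 172] (array([ 659.5, -191.2]), array([32. , 72.9]), 20.85)
 z34 [ 188  274  161   58 1446] (array([726.6, -11.9]), array([ 18.3, 258.6]), 9.69)
mug [197  28  62  19 200] (array([46.4, -0.7]), array([142.3,  62.4]), 87.87)
mug [329 204  39  16 129] (array([623.4, 134.7]), array([62.1, 27.4]), 74.6)
mug [116 234  48  39 392] (array([ 639.1, -199.3]), array([73.5, 71.9]), 48.82)
can [199  10  59  19 182] (array([54.1, 11.9]), array([ 49.6, 138.6]), 14.75)
can [331 171  38  27 779] (array([604.9, 140.1]), array([58.4, 58.1]), 12.6)
```

```bash
cat > inc.py <<'E'
# usage: inc.py x y z(mm) yaw_of_tool_x(deg) ... -> tool-frame increments from the current pose
import sys,numpy as np
from scipy.spatial.transform import Rotation as Ro
from bench import r
s=r.read_state();p=np.array(s["ee_pos"])*1000;R=Ro.from_quat(s["eef_rot"])
X=R.as_matrix()[:,0]
print("t",round(s["time"],3),"p",np.round(p,1),"yaw",round(np.degrees(np.arctan2(X[1],X[0])),2),"F",np.round(s["ft_force"],1),"w",round(s["width"],4))
a=list(map(float,sys.argv[1:]))
for i in range(0,len(a),4):
    x,y,z,w=a[i:i+4];w=np.radians(w)
    T=Ro.from_matrix(np.array([[np.cos(w),np.sin(w),0],[np.sin(w),-np.cos(w),0],[0,0,-1]]))
    print(a[i:i+4],"xyz",np.round(R.inv().apply(np.array([x,y,z])-p),1),"rot",np.round(np.degrees((R.inv()*T).as_rotvec()),2))
E
python3 inc.py 305 475 260 35 370 360 260 20 420 240 260 -10
```

```text
t 0.1 p [205.9 589.8 229.8] yaw 70.76 F [-0.4 -0.4 -0.5] w 0.0868
[305.0, 475.0, 260.0, 35.0] xyz [-75.7 131.4 -30.1] rot [3.000e-02 7.000e-02 3.576e+01]
[370.0, 360.0, 260.0, 20.0] xyz [-162.9  230.7  -29.9] rot [4.000e-02 6.000e-02 5.076e+01]
[420.0, 240.0, 260.0, -10.0] xyz [-259.7  317.4  -29.8] rot [5.000e-02 6.000e-02 8.076e+01]
```

Call:
apply_moves(increments=[{"grip": 50,"xyz": [-30,55,-15],"rotation": [0,0,10]},{"grip": 50,"xyz": [-60,105,-30],"rotation": [0,0,20]},{"grip": 50,"xyz": [-95,150,-30],"rotation": [0,0,30]},{"grip": 50,"xyz": [-130,195,-30],"rotation": [0,0,40]},{"grip": 50,"xyz": [-163,230,-30],"rotation": [0,0,50]}])

```text
time: 0.72
ee_pos: [0.3705, 0.3579, 0.2599]
eef_rot: [0.984, 0.177, -0.0, 0.001]
ft_force: [0.4, 0.6, -0.3]
width: 0.0702
```

```bash
python3 inc.py 420 240 260 -10 455 120 260 -30 456 0 260 -50
```

```text
t 0.725 p [370.5 357.9 259.9] yaw 20.35 F [ 0.4  0.6 -0.3] w 0.0702
[420.0, 240.0, 260.0, -10.0] xyz [  5.5 127.7   0. ] rot [8.000e-02 3.000e-02 3.035e+01]
[455.0, 120.0, 260.0, -30.0] xyz [-3.500e+00  2.524e+02  2.000e-01] rot [9.000e-02 2.000e-02 5.035e+01]
[456.0, 0.0, 260.0, -50.0] xyz [-44.2 365.3   0.4] rot [ 0.1   0.   70.35]
```

Call:
apply_moves(increments=[{"grip": 50,"xyz": [2,60,0],"rotation": [0,0,10]},{"grip": 50,"xyz": [5,115,0],"rotation": [0,0,20]},{"grip": 50,"xyz": [2,170,0],"rotation": [0,0,30]},{"grip": 50,"xyz": [0,220,0],"rotation": [0,0,40]},{"grip": 50,"xyz": [-3,270,0],"rotation": [0,0,50]}])

```text
time: 1.35
ee_pos: [0.4616, 0.1019, 0.2601]
eef_rot: [0.966, -0.259, -0.0, 0.001]
ft_force: [0.8, -0.2, 0.2]
width: 0.0693
```

```bash
python3 inc.py 455 0 260 -55 455 -87 260 -73.2
```

```text
t 1.35 p [461.6 101.9 260.1] yaw -29.98 F [ 0.8 -0.2  0.2] w 0.0693
[455.0, 0.0, 260.0, -55.0] xyz [45.2 91.6  0.2] rot [ 0.08 -0.03 25.02]
[455.0, -87.0, 260.0, -73.2] xyz [ 88.7 167.    0.3] rot [ 8.000e-02 -4.000e-02  4.322e+01]
```

Call:
apply_moves(increments=[{"grip": 50,"xyz": [22,46,0],"rotation": [0,0,10]},{"grip": 50,"xyz": [45,92,0],"rotation": [0,0,20]},{"grip": 50,"xyz": [67,132,0],"rotation": [0,0,30]},{"grip": 50,"xyz": [88.5,167,0],"rotation": [0,0,40]},{"grip": 50,"xyz": [88.5,167,0],"rotation": [0,0,43.2]}])

```text
time: 1.98
ee_pos: [0.4543, -0.0903, 0.2603]
eef_rot: [0.8, -0.6, 0.0, 0.001]
ft_force: [-0.2, 0.4, -0.2]
width: 0.0698
```

```bash
python3 inc.py 455 -87 20 -73.2
python3 - <<'E'
from h import *
from bench import viewer
c=viewer.camera("wrist"); cv2.imwrite("pics/w1.png",c["img"]); np.savez("w1.npz",**c)
C=cloud(c);m=masks(c)
q=m["yel"]&(abs(C[...,2]-.041)<.006);print(q.sum(),rect(C[q]) if q.any() else 0)
q=m["ora"]&(abs(C[...,2]-.194)<.006);print(q.sum(),rect(C[q]) if q.any() else 0)
E
```

```text
t 1.975 p [454.3 -90.3 260.3] yaw -73.71 F [-0.2  0.4 -0.2] w 0.0698
[455.0, -87.0, 20.0, -73.2] xyz [ -3.3  -1.8 240.3] rot [ 0.06 -0.08 -0.51]
965 (array([511.1, -75.2]), array([ 12. , 108.4]), 16.83)
6132 (array([570.2, -52.2]), array([ 38.4, 120.1]), 16.53)
```

View pics/w1.png

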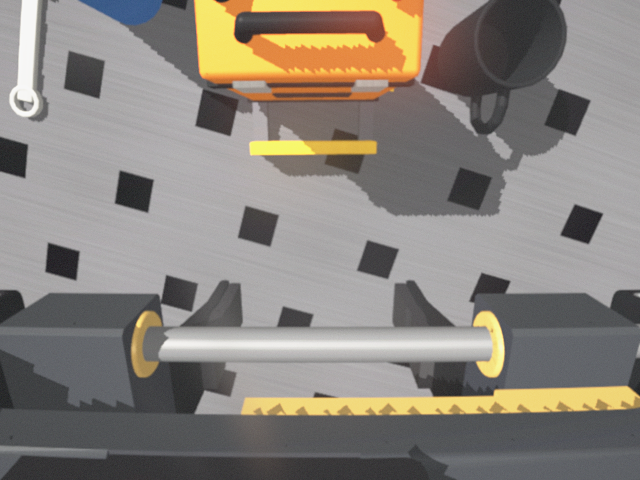

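The wrist view shows the bar whole at (250–377, 148), squarely ahead of the fingers, with the mug handle at about (488,110).

```bash
python3 - <<'E'
from h import *
c=dict(np.load("w1.npz"));print(np.round(plane(c,[(250,141),(377,141),(377,155),(250,155)],.041)*1000,1))
C=cloud(c);print(np.round(C[[125,110,110],[488,475,503]]*1000),np.round(plane(c,[(487,134)],.02)*1000))
m=masks(c)["yel"];m[170:]=0;m[:130]=0
v,u=np.nonzero(m);print(rect(plane(c,np.c_[u,v],.041)))
E
python3 inc.py 452 -88 140 -73.2 452 -88 40 -73.2 452 -88 19 -73.2
```

```text
[[ 499.2  -11.8   41. ]
 [ 532.9 -126.9   41. ]
 [ 520.5 -131.1   41. ]
 [ 486.6  -14.9   41. ]]
[[ 573. -211.   69.]
 [ 588. -211.   27.]
 [ 587. -213.   82.]] [[ 571. -234.   20.]]
(array([511.5, -75. ]), array([ 12.9, 108.5]), 17.07)
t 2.025 p [454.4 -88.5 260.2] yaw -73.65 F [0.9 0.7 0.5] w 0.0701
[452.0, -88.0, 140.0, -73.2] xyz [ -1.3   2.1 120.2] rot [ 0.07 -0.05 -0.45]
[452.0, -88.0, 40.0, -73.2] xyz [ -1.4   1.9 220.2] rot [ 0.07 -0.05 -0.45]
[452.0, -88.0, 19.0, -73.2] xyz [ -1.4   1.9 241.2] rot [ 0.07 -0.05 -0.45]
```

Call:
apply_moves(increments=[{"grip": 50,"xyz": [-1,2,55],"rotation": [0,0,-0.5]},{"grip": 50,"xyz": [-1,2,110],"rotation": [0,0,-0.5]},{"grip": 50,"xyz": [-1,2,160],"rotation": [0,0,-0.5]},{"grip": 50,"xyz": [-1,2,195],"rotation": [0,0,-0.5]},{"grip": 50,"xyz": [-1,2,210],"rotation": [0,0,-0.5]}])

```text
time: 2.65
ee_pos: [0.4508, -0.088, 0.0484]
eef_rot: [0.804, -0.595, -0.001, 0.002]
ft_force: [-0.7, -0.3, 0.5]
width: 0.07
```

```bash
python3 inc.py 452 -88 20 -73.2 485 -78 20 -73.2
```

```text
t 2.65 p [450.8 -88.   48.4] yaw -73.06 F [-0.7 -0.3  0.5] w 0.07
[452.0, -88.0, 20.0, -73.2] xyz [ 0.3 -1.2 28.4] rot [ 0.25 -0.03  0.14]
[485.0, -78.0, 20.0, -73.2] xyz [  0.4 -35.7  28.3] rot [ 0.25 -0.03  0.14]
```

Call:
apply_moves(increments=[{"grip": 50,"xyz": [0.5,0,15],"rotation": [0.2,0,0]},{"grip": 50,"xyz": [0.5,-2,27],"rotation": [0.2,0,0]},{"grip": 50,"xyz": [0.5,-12,28],"rotation": [0.2,0,0]},{"grip": 50,"xyz": [0.5,-24,28],"rotation": [0.2,0,0]},{"grip": 50,"xyz": [0.5,-33,28],"rotation": [0.2,0,0]}])

```text
time: 3.28
ee_pos: [0.4841, -0.0785, 0.021]
eef_rot: [0.804, -0.595, 0.001, 0.0]
ft_force: [-0.4, -0.5, 0.1]
width: 0.0705
```

```bash
python3 inc.py 496 -74.9 20 -73.2
python3 - <<'E'
from h import *
from bench import viewer
c=viewer.camera("top"); cv2.imwrite("pics/t2.png",c["img"][130:400,200:560].repeat(2,0).repeat(2,1))
E
```

```text
t 3.275 p [484.1 -78.5  21. ] yaw -73.03 F [-0.4 -0.5  0.1] w 0.0705
[496.0, -74.9, 20.0, -73.2] xyz [  0.1 -12.4   1. ] rot [-0.04 -0.05  0.17]
```

View pics/t2.png

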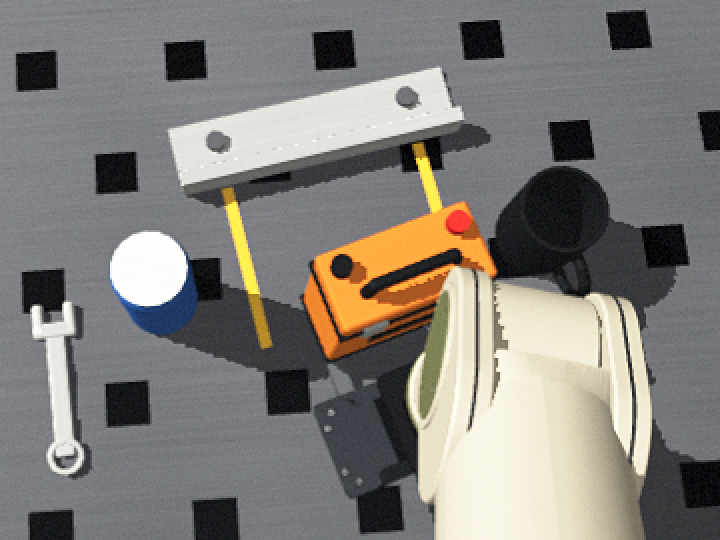

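The top view shows the gripper behind the bar, with the wrist housing looming near the box's right rear at (460,300). I'll check that clearance.

Run:
```python
from h import *
from bench import viewer
c=viewer.camera("scene"); cv2.imwrite("pics/s2.png",c["img"][60:330,80:440].repeat(2,0).repeat(2,1))
t=viewer.camera("top");C=cloud(t)
h=np.radians(16.8);
for z0 in (.06,.09,.12,.16,.2,.22,.25,.3,.35,.4):
    res=[]
    for cc in(C,cloud(c)):
        P=cc[(cc[...,2]>z0)&(cc[...,2]<z0+.03)]-[.5815,-.049,0]
        x=P[:,0]*np.cos(h)+P[:,1]*np.sin(h);y=-P[:,0]*np.sin(h)+P[:,1]*np.cos(h)
        k=(x<-.036)&(x>-.25)&(abs(y)<.13); res+= [k.sum(), round(float(x[k].max()),3) if k.any() else None]
    print(z0,res)
```

```text
0.06 [np.int64(0), None, np.int64(27), -0.062]
0.09 [np.int64(258), -0.066, np.int64(492), -0.06]
0.12 [np.int64(1371), -0.066, np.int64(1081), -0.06]
0.16 [np.int64(560), -0.066, np.int64(568), -0.062]
0.2 [np.int64(95), -0.065, np.int64(568), -0.056]
0.22 [np.int64(135), -0.065, np.int64(841), -0.056]
0.25 [np.int64(23), -0.051, np.int64(868), -0.048]
0.3 [np.int64(3), -0.073, np.int64(1055), -0.046]
0.35 [np.int64(452), -0.037, np.int64(1674), -0.036]
0.4 [np.int64(3465), -0.05, np.int64(1496), -0.043]
```

View pics/s2.png

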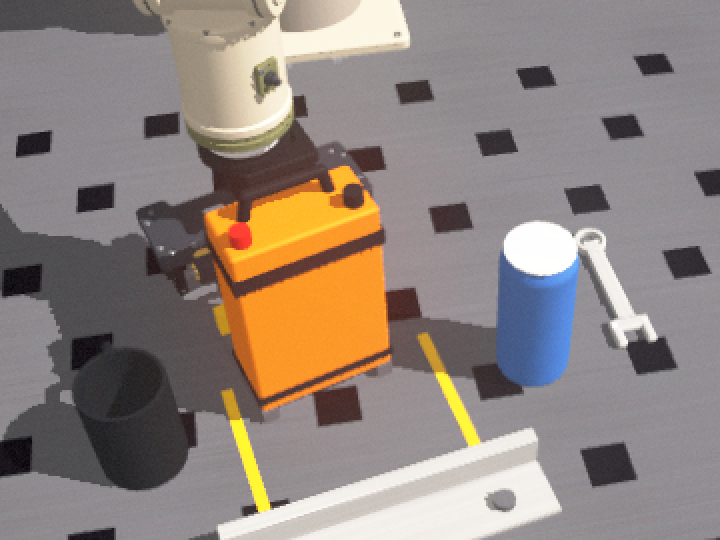

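The hand stays at least 19 mm clear of the case at contact. I'll approach slowly until it touches.

Call:
apply_moves(increments=[{"grip": 50,"xyz": [0,-3,1],"rotation": [0,0,0.2]},{"grip": 50,"xyz": [0,-6,1],"rotation": [0,0,0.2]},{"grip": 50,"xyz": [0,-9,1],"rotation": [0,0,0.2]},{"grip": 50,"xyz": [0,-11,1],"rotation": [0,0,0.2]},{"grip": 50,"xyz": [0,-13,1],"rotation": [0,0,0.2]}])

```text
time: 4.05
ee_pos: [0.4944, -0.0753, 0.0193]
eef_rot: [0.802, -0.597, -0.001, 0.001]
ft_force: [-10.7, -2.5, 8.3]
width: 0.0702
```

```bash
cat > plan.py <<'E'
import numpy as np
S=np.array([718,-14.2]);hs=9.3
b=np.array([581.5,-49.]);h=16.8;L=90.5
u=lambda a:np.array([np.cos(np.radians(a)),np.sin(np.radians(a))])
s=0;ds=.5;turn0=45;out=[]
while True:
    d=b-S;x=d@u(hs);y=d@u(hs+90)
    if s%10==0: print(s,"box",np.round([x,y],1),round(h,2),"hand",np.round(b-L*u(h),1),"yaw",round(h-90,2))
    if x>-29.9:break
    b=b+ds*u(h)
    if s>=turn0: h=max(hs,h-7.5/60*ds)
    s+=ds
E
python3 plan.py; python3 inc.py 504 -72.4 20 -73.2
```

```text
0 box [-140.3  -12.3] 16.8 hand [494.9 -75.2] yaw -73.2
10.0 box [-130.4  -11. ] 16.8 hand [504.4 -72.3] yaw -73.2
20.0 box [-120.5   -9.7] 16.8 hand [514.  -69.4] yaw -73.2
30.0 box [-110.6   -8.4] 16.8 hand [523.6 -66.5] yaw -73.2
40.0 box [-100.7   -7.1] 16.8 hand [533.2 -63.6] yaw -73.2
50.0 box [-90.8  -5.8] 16.18 hand [542.5 -59.8] yaw -73.83
60.0 box [-80.8  -4.7] 14.93 hand [551.6 -55.2] yaw -75.08
70.0 box [-70.9  -3.8] 13.68 hand [560.8 -50.8] yaw -76.33
80.0 box [-60.9  -3.2] 12.43 hand [570.1 -46.6] yaw -77.58
90.0 box [-50.9  -2.7] 11.18 hand [579.4 -42.6] yaw -78.83
100.0 box [-40.9  -2.5] 9.93 hand [588.9 -38.9] yaw -80.08
110.0 box [-30.9  -2.5] 9.3 hand [598.6 -36.2] yaw -80.7
t 4.05 p [494.4 -75.3  19.3] yaw -73.26 F [-10.7  -2.5   8.3] w 0.0702
[504.0, -72.4, 20.0, -73.2] xyz [ -0.  -10.   -0.7] rot [ 0.17 -0.01 -0.06]
```

Call:
apply_moves(increments=[{"grip": 50,"xyz": [0,-3,-0.5],"rotation": [0,0,0]},{"grip": 50,"xyz": [0,-7,-0.5],"rotation": [0,0,0]},{"grip": 50,"xyz": [0,-11,-0.5],"rotation": [0,0,0]},{"grip": 50,"xyz": [0,-15,-0.5],"rotation": [0,0,0]},{"grip": 50,"xyz": [0,-19,-0.5],"rotation": [0,0,0]}])

```text
time: 4.68
ee_pos: [0.5082, -0.0717, 0.0187]
eef_rot: [0.802, -0.598, -0.004, 0.004]
ft_force: [-17.0, -5.6, 10.4]
width: 0.0698
```

```bash
cat > box.py <<'E'
from h import *
from bench import viewer
S=np.array([718,-14.2])/1000;hs=np.radians(9.3)
for n in("scene","top"):
    c=viewer.camera(n);C=cloud(c);m=masks(c)
    q=(m["ora"]|m["yel"])&(abs(C[...,2]-.1935)<.006)&(C[...,0]>.45)
    r=rect(C[q]);d=r[0]/1000-S
    print(n,"casetop",*r,"stopframe",np.round([1000*(d[0]*np.cos(hs)+d[1]*np.sin(hs)),1000*(-d[0]*np.sin(hs)+d[1]*np.cos(hs))],1))
    cv2.imwrite(f"pics/last_{n}.png",c["img"][120:390,120:480].repeat(2,0).repeat(2,1))
E
python3 box.py; python3 inc.py 523.6 -66.5 20 -73.2 533.2 -63.6 20 -73.2
```

```text
scene casetop [596.4 -45.2] [ 62.9 119.9] 16.03 stopframe [-125.   -10.9]
top casetop [595.2 -45.4] [ 60.3 119. ] 16.64 stopframe [-126.2  -10.9]
t 4.775 p [509.3 -71.3  18.7] yaw -73.37 F [-11.3  -4.4   3.8] w 0.0701
[523.6, -66.5, 20.0, -73.2] xyz [ -0.5 -15.   -1.5] rot [ 0.54  0.06 -0.17]
[533.2, -63.6, 20.0, -73.2] xyz [ -0.5 -25.1  -1.5] rot [ 0.54  0.06 -0.17]
```

Call:
apply_moves(increments=[{"grip": 50,"xyz": [-0.5,-4,-1],"rotation": [0.3,0,0]},{"grip": 50,"xyz": [-0.5,-9,-2],"rotation": [0.5,0,0]},{"grip": 50,"xyz": [-0.5,-14,-2],"rotation": [0.5,0,0]},{"grip": 50,"xyz": [-0.5,-19,-2],"rotation": [0.5,0,0]},{"grip": 50,"xyz": [-0.5,-24,-2],"rotation": [0.5,0,0]}])

```text
time: 5.4
ee_pos: [0.529, -0.0649, 0.0191]
eef_rot: [0.802, -0.598, -0.003, 0.002]
ft_force: [-9.2, -3.0, -1.1]
width: 0.07
```

```bash
python3 inc.py 533.2 -63.6 20 -73.2 542.5 -59.8 20 -73.83 551.6 -55.2 20 -75.1
```

```text
t 5.4 p [529.  -64.9  19.1] yaw -73.43 F [-9.2 -3.  -1.1] w 0.07
[533.2, -63.6, 20.0, -73.2] xyz [-0.  -4.3 -0.9] rot [ 0.41  0.14 -0.23]
[542.5, -59.8, 20.0, -73.83] xyz [ -1.  -14.3  -1. ] rot [0.41 0.14 0.4 ]
[551.6, -55.2, 20.0, -75.1] xyz [ -2.8 -24.4  -1.1] rot [0.42 0.13 1.67]
```

Call:
apply_moves(increments=[{"grip": 50,"xyz": [0,-5,-1],"rotation": [0.4,0,0]},{"grip": 50,"xyz": [-0.5,-10,-1],"rotation": [0.4,0,0.2]},{"grip": 50,"xyz": [-1,-15,-1],"rotation": [0.4,0,0.5]},{"grip": 50,"xyz": [-2,-20,-1],"rotation": [0.4,0,1.1]},{"grip": 50,"xyz": [-3,-25,-1],"rotation": [0.4,0,1.7]}])

```text
time: 6.02
ee_pos: [0.5488, -0.0561, 0.0187]
eef_rot: [0.792, -0.61, -0.004, 0.002]
ft_force: [-12.9, -4.6, 4.5]
width: 0.0698
```

```bash
python3 box.py; python3 inc.py 551.6 -55.2 20 -75.1 560.8 -50.8 20 -76.33 570.1 -46.6 20 -77.6
```

```text
scene casetop [638.6 -32.1] [ 60.8 119.7] 14.97 stopframe [-81.2  -4.8]
top casetop [636.4 -32.6] [ 60.6 118.6] 14.71 stopframe [-83.5  -5. ]
t 6.125 p [549.5 -55.7  18.7] yaw -75.22 F [-8.5 -2.3 -0.6] w 0.0698
[551.6, -55.2, 20.0, -75.1] xyz [ 0.  -2.2 -1.3] rot [ 0.35  0.18 -0.12]
[560.8, -50.8, 20.0, -76.33] xyz [ -1.9 -12.2  -1.3] rot [0.35 0.18 1.11]
[570.1, -46.6, 20.0, -77.6] xyz [ -3.6 -22.2  -1.4] rot [0.35 0.17 2.38]
```

View pics/last_scene.png

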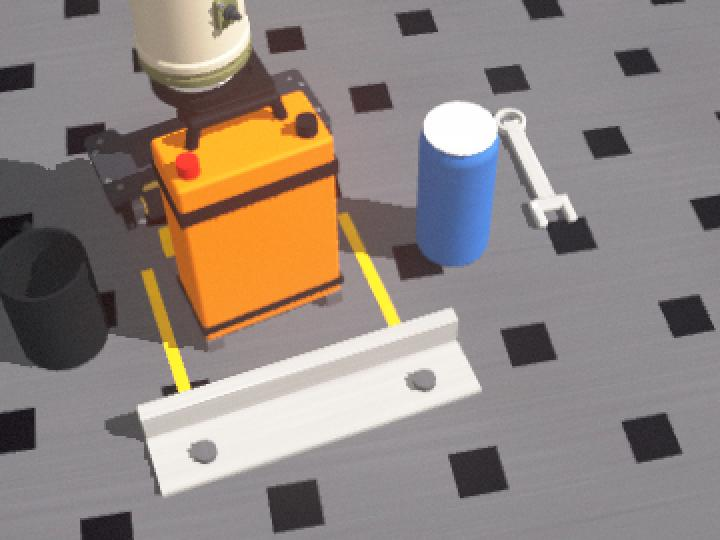

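The box is upright and following the planned track: heading about 14.8°, y about −5, front about 52 mm short of the stop. I'll carry on.

Call:
apply_moves(increments=[{"grip": 50,"xyz": [-0.5,-4,-1],"rotation": [0.3,0,0.2]},{"grip": 50,"xyz": [-1,-9,-1.5],"rotation": [0.4,0.2,0.7]},{"grip": 50,"xyz": [-2,-14,-1.5],"rotation": [0.4,0.2,1.3]},{"grip": 50,"xyz": [-3,-19,-1.5],"rotation": [0.4,0.2,1.9]},{"grip": 50,"xyz": [-4,-24,-1.5],"rotation": [0.4,0.2,2.6]}])

```text
time: 6.75
ee_pos: [0.5681, -0.0467, 0.0187]
eef_rot: [0.778, -0.629, -0.002, 0.002]
ft_force: [-13.9, -2.3, 5.2]
width: 0.0702
```

```bash
python3 inc.py 579.4 -42.6 20 -78.8 588.9 -38.9 20 -80.1
```

```text
t 6.75 p [568.1 -46.7  18.7] yaw -77.89 F [-13.9  -2.3   5.2] w 0.0702
[579.4, -42.6, 20.0, -78.8] xyz [ -1.7 -11.9  -1.4] rot [0.39 0.04 0.91]
[588.9, -38.9, 20.0, -80.1] xyz [ -3.3 -21.9  -1.4] rot [0.39 0.03 2.21]
```

Call:
apply_moves(increments=[{"grip": 50,"xyz": [-0.5,-4,-1],"rotation": [0.3,0,0.3]},{"grip": 50,"xyz": [-1,-8,-1.5],"rotation": [0.4,0,0.7]},{"grip": 50,"xyz": [-2,-12,-1.5],"rotation": [0.4,0,1.2]},{"grip": 50,"xyz": [-2.5,-16,-1.5],"rotation": [0.4,0,1.7]},{"grip": 50,"xyz": [-3,-20,-1.5],"rotation": [0.4,0,2.1]}])

```text
time: 7.38
ee_pos: [0.5835, -0.0403, 0.0187]
eef_rot: [0.766, -0.643, -0.003, 0.002]
ft_force: [-13.3, -2.5, 5.1]
width: 0.0696
```

```bash
python3 box.py; python3 inc.py  588.9 -38.9 20 -80.2 598.6 -36.2 20 -80.7
```

```text
scene casetop [674.5 -23.6] [ 61.7 119.3] 10.13 stopframe [-44.4  -2.2]
top casetop [672.5 -24.3] [ 59.9 118.3] 10.2 stopframe [-46.5  -2.6]
t 7.475 p [584.2 -40.1  18.8] yaw -80.04 F [-10.   -1.2   0.7] w 0.0699
[588.9, -38.9, 20.0, -80.2] xyz [-0.4 -4.9 -1.3] rot [0.36 0.08 0.16]
[598.6, -36.2, 20.0, -80.7] xyz [ -1.4 -14.9  -1.3] rot [0.36 0.08 0.66]
```

Call:
apply_moves(increments=[{"grip": 50,"xyz": [-0.2,-3,-1],"rotation": [0.3,0,0.2]},{"grip": 50,"xyz": [-0.5,-6,-1],"rotation": [0.4,0,0.4]},{"grip": 50,"xyz": [-0.7,-9,-1],"rotation": [0.4,0,0.5]},{"grip": 50,"xyz": [-1,-11,-1],"rotation": [0.4,0,0.7]},{"grip": 50,"xyz": [-1.2,-13,-1],"rotation": [0.4,0,0.7]}])

```text
time: 8.1
ee_pos: [0.5925, -0.038, 0.0186]
eef_rot: [0.761, -0.648, -0.004, 0.002]
ft_force: [-16.9, -2.8, 10.2]
width: 0.0695
```

```bash
python3 box.py; python3 inc.py  598.6 -36.2 20 -80.7
```

```text
scene casetop [684.  -22.8] [ 61.1 119. ] 9.42 stopframe [-34.9  -3. ]
top casetop [681.3 -23.7] [ 59.5 118.9] 9.35 stopframe [-37.8  -3.4]
t 8.2 p [593.  -37.9  18.6] yaw -80.82 F [-13.9  -2.5   8.3] w 0.0699
[598.6, -36.2, 20.0, -80.7] xyz [-0.8 -5.8 -1.5] rot [ 0.41  0.14 -0.12]
```

View pics/last_scene.png

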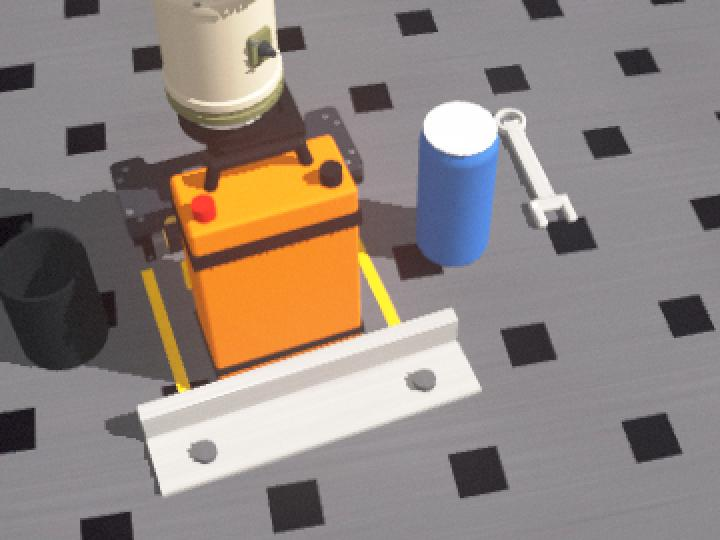

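The box is square to the stop and between the lines, with about 6 mm to go. I'll creep in.

Call:
apply_moves(increments=[{"grip": 50,"xyz": [-0.2,-1.5,-0.7],"rotation": [0.2,0,0]},{"grip": 50,"xyz": [-0.3,-3,-1],"rotation": [0.4,0,0]},{"grip": 50,"xyz": [-0.5,-4.5,-1],"rotation": [0.4,0,0]},{"grip": 50,"xyz": [-0.5,-5.5,-1],"rotation": [0.4,0,0]},{"grip": 50,"xyz": [-0.5,-6.5,-1],"rotation": [0.4,0,0]}])

```text
time: 8.82
ee_pos: [0.5954, -0.0375, 0.0185]
eef_rot: [0.761, -0.649, -0.004, 0.002]
ft_force: [-17.8, -2.3, 10.8]
width: 0.0699
```

```bash
python3 box.py; python3 inc.py  598.6 -36.2 20 -80.7
```

```text
scene casetop [686.4 -22.3] [ 62.1 119.5] 9.47 stopframe [-32.5  -2.9]
top casetop [683.7 -23.1] [ 60.9 118.3] 8.28 stopframe [-35.3  -3.2]
t 8.925 p [595.6 -37.5  18.5] yaw -80.89 F [-16.   -2.6  10.3] w 0.0695
[598.6, -36.2, 20.0, -80.7] xyz [-0.8 -3.2 -1.5] rot [ 0.47  0.19 -0.19]
```

Call:
apply_moves(increments=[{"grip": 50,"xyz": [-0.2,-2,-0.7],"rotation": [0.2,0,-0.1]},{"grip": 50,"xyz": [-0.3,-4,-1],"rotation": [0.4,0,-0.1]},{"grip": 50,"xyz": [-0.5,-5.5,-1],"rotation": [0.4,0,-0.2]},{"grip": 50,"xyz": [-0.5,-6.5,-1],"rotation": [0.4,0,-0.2]},{"grip": 50,"xyz": [-0.5,-7.5,-1],"rotation": [0.4,0,-0.2]}])

```text
time: 9.55
ee_pos: [0.599, -0.0372, 0.0185]
eef_rot: [0.762, -0.648, -0.005, 0.002]
ft_force: [-18.4, -3.0, 11.1]
width: 0.0698
```

```bash
python3 box.py; python3 inc.py  598.6 -36.2 20 -80.7
```

```text
scene casetop [690.1 -21.8] [ 61.5 119.2] 9.31 stopframe [-28.8  -3. ]
top casetop [687.7 -22.6] [ 60.  118.5] 9.76 stopframe [-31.3  -3.4]
t 9.65 p [599.2 -37.2  18.5] yaw -80.77 F [-17.   -2.1  10.1] w 0.07
[598.6, -36.2, 20.0, -80.7] xyz [-1.1  0.5 -1.5] rot [ 0.51  0.24 -0.07]
```

Call:
apply_moves(increments=[{"grip": 50,"xyz": [-0.2,-2,-0.7],"rotation": [0.2,0,0]},{"grip": 50,"xyz": [-0.3,-4,-1],"rotation": [0.4,0,0]},{"grip": 50,"xyz": [-0.5,-5,-1],"rotation": [0.4,0,0]},{"grip": 50,"xyz": [-0.5,-6,-1],"rotation": [0.4,0,0]},{"grip": 50,"xyz": [-0.5,-7,-1],"rotation": [0.4,0,0]}])

```text
time: 10.28
ee_pos: [0.6008, -0.0369, 0.0184]
eef_rot: [0.761, -0.648, -0.007, 0.003]
ft_force: [-29.1, -2.5, 18.6]
width: 0.0701
```

```bash
python3 box.py; python3 inc.py  598.6 -36.2 20 -80.7
```

```text
scene casetop [691.3 -21.6] [ 61.9 119.2] 9.43 stopframe [-27.5  -3. ]
top casetop [689.4 -22.7] [ 61.1 118.8] 9.2 stopframe [-29.6  -3.8]
t 10.375 p [600.7 -36.9  18.4] yaw -80.85 F [-25.1  -1.6  16. ] w 0.0696
[598.6, -36.2, 20.0, -80.7] xyz [-1.   2.  -1.5] rot [ 0.75  0.35 -0.15]
```

View pics/last_top.png

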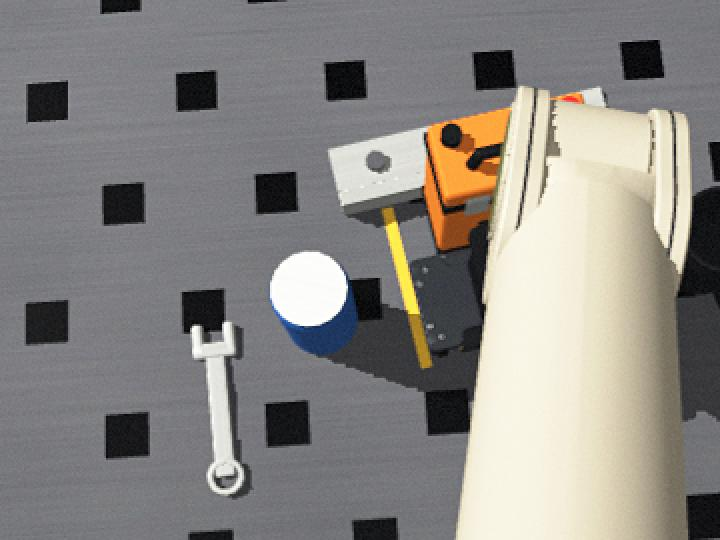

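Force rose to 29 N and forward motion all but stopped, so the box is against the stop. One gentle seating press will confirm it.

Call:
apply_moves(increments=[{"grip": 50,"xyz": [0,-2,-0.5],"rotation": [0,0,0]},{"grip": 50,"xyz": [0,-4,-0.5],"rotation": [0,0,0]},{"grip": 50,"xyz": [0,-5,-0.5],"rotation": [0,0,0]},{"grip": 50,"xyz": [0,-5,-0.5],"rotation": [0,0,0]}])

```text
time: 10.88
ee_pos: [0.6006, -0.0369, 0.0183]
eef_rot: [0.761, -0.649, -0.011, 0.006]
ft_force: [-26.8, -0.7, 21.6]
width: 0.0698
```

```bash
python3 box.py; python3 inc.py  598.6 -36.2 20 -80.7
```

```text
scene casetop [691.3 -21.4] [ 62.8 119.7] 9.57 stopframe [-27.5  -2.8]
top casetop [689.3 -22. ] [ 60.8 117.5] 9.31 stopframe [-29.6  -3.1]
t 10.975 p [600.6 -36.9  18.3] yaw -80.9 F [-26.7  -1.1  20.9] w 0.0699
[598.6, -36.2, 20.0, -80.7] xyz [-1.   1.9 -1.7] rot [ 1.36  0.5  -0.19]
```

View pics/last_scene.png

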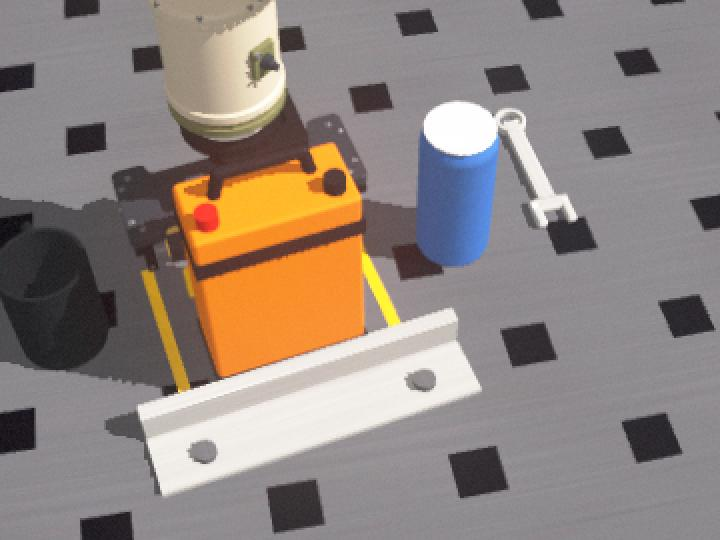

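The box is firm against the stop with no further motion. I'll withdraw straight back, then up.

Call:
apply_moves(increments=[{"grip": 50,"xyz": [0,4,0],"rotation": [0,0,0]},{"grip": 50,"xyz": [0,12,-0.5],"rotation": [0.5,0,0]},{"grip": 50,"xyz": [0,25,-1],"rotation": [1,0,0]},{"grip": 50,"xyz": [0,45,-1],"rotation": [1.3,0.5,0]},{"grip": 50,"xyz": [0,65,-1],"rotation": [1.3,0.5,0]}])

```text
time: 11.6
ee_pos: [0.5359, -0.0471, 0.0209]
eef_rot: [0.761, -0.649, 0.0, 0.0]
ft_force: [-0.2, -0.8, 0.5]
width: 0.0697
```

```bash
python3 box.py; python3 inc.py 500 -53 60 -80.9 460 -59 260 -80.9
```

```text
scene casetop [692.1 -21.3] [ 61.6 119.6] 9.33 stopframe [-26.7  -2.8]
top casetop [689.5 -22.9] [ 61.1 119.2] 9.15 stopframe [-29.5  -4. ]
t 11.7 p [534.9 -47.5  20.8] yaw -80.94 F [-0.3 -0.3  0.5] w 0.07
[500.0, -53.0, 60.0, -80.9] xyz [ -0.1  35.4 -39.1] rot [ 0.07  0.03 -0.04]
[460.0, -59.0, 260.0, -80.9] xyz [  -0.5   76.1 -239.1] rot [ 0.07  0.03 -0.04]
```

Call:
apply_moves(increments=[{"grip": 50,"xyz": [0,30,-5],"rotation": [0,0,0]},{"grip": 50,"xyz": [0,60,-40],"rotation": [0,0,0]},{"grip": 50,"xyz": [0,75,-95],"rotation": [0,0,0]},{"grip": 50,"xyz": [0,80,-150],"rotation": [0,0,0]},{"grip": 50,"xyz": [0,80,-205],"rotation": [0,0,0]}])

```text
time: 12.32
ee_pos: [0.4564, -0.0601, 0.2283]
eef_rot: [0.761, -0.649, -0.0, -0.001]
ft_force: [1.0, 0.6, -0.0]
width: 0.0701
```

```bash
python3 inc.py 450 60 270 -50 430 200 270 -20
```

```text
t 12.325 p [456.4 -60.1 228.3] yaw -80.96 F [ 1.   0.6 -0. ] w 0.0701
[450.0, 60.0, 270.0, -50.0] xyz [-119.7  -12.6  -41.5] rot [ -0.08   0.05 -30.96]
[430.0, 200.0, 270.0, -20.0] xyz [-261.1  -14.8  -41.4] rot [-1.000e-01  3.000e-02 -6.096e+01]
```

Call:
apply_moves(increments=[{"grip": 50,"xyz": [-40,-4,-40],"rotation": [0,0,-10]},{"grip": 50,"xyz": [-90,-8,-40],"rotation": [0,0,-20]},{"grip": 50,"xyz": [-145,-12,-40],"rotation": [0,0,-30]},{"grip": 50,"xyz": [-200,-13,-40],"rotation": [0,0,-40]},{"grip": 50,"xyz": [-255,-14,-40],"rotation": [0,0,-50]}])

```text
time: 12.95
ee_pos: [0.4302, 0.1962, 0.2692]
eef_rot: [0.964, -0.264, 0.001, -0.002]
ft_force: [0.7, 0.1, 0.7]
width: 0.07
```

Call:
apply_moves(increments=[{"grip": 50,"xyz": [0,0,0],"rotation": [0,0,0]},{"grip": 50,"xyz": [0,0,0],"rotation": [0,0,0]}])

```text
time: 13.2
ee_pos: [0.4307, 0.196, 0.2694]
eef_rot: [0.964, -0.265, 0.001, -0.002]
ft_force: [0.3, -0.6, 0.3]
width: 0.0701
```

```bash
python3 box.py
python3 - <<'E'
from h import *
from bench import viewer
c=viewer.camera("top");C=cloud(c);m=masks(c)
q=(abs(C[...,2]-.034)<.005)&~m["yel"]&~m["ora"]
lab=cv2.connectedComponentsWithStats(q.astype(np.uint8))
for i in range(1,lab[0]):
    if lab[2][i,4]>100: print("z34",lab[2][i],rect(C[lab[1]==i]))
for nm,z in(("mug",.095),("can",.14)):
    q=(abs(C[...,2]-z)<.004)&~m["ora"]
    lab=cv2.connectedComponentsWithStats(q.astype(np.uint8))
    for i in range(1,lab[0]):
        if lab[2][i,4]>100: print(nm,lab[2][i],rect(C[lab[1]==i]))
v,u=np.nonzero(m["yel"]&(abs(C[...,2]-.04)<.006)); print("bar",rect(C[v,u]))
E
```

```text
scene casetop [691.4 -21.4] [ 62.4 119.7] 9.36 stopframe [-27.4  -2.8]
top casetop [689.2 -22.8] [ 60.6 119.2] 9.14 stopframe [-29.8  -3.8]
z34 [416 183  16  11 113] (array([ 744.8, -127.9]), array([14.5, 25.8]), 7.91)
z34 [290 206  43  18 346] (array([710.7,  75.9]), array([15.2, 77.7]), 9.81)
z34 [338 228  69  19 107] (array([660.4, -27.8]), array([  7.5, 122.3]), 8.06)
mug [459 213  46  44 353] (array([ 637.2, -199.4]), array([73. , 73.7]), 28.94)
can [ 256  246   38   38 1101] (array([603.4, 138.3]), array([57.2, 57.7]), 39.6)
bar (array([616.2, -35. ]), array([ 12.8, 119.6]), 9.09)
```

View pics/last_top.png

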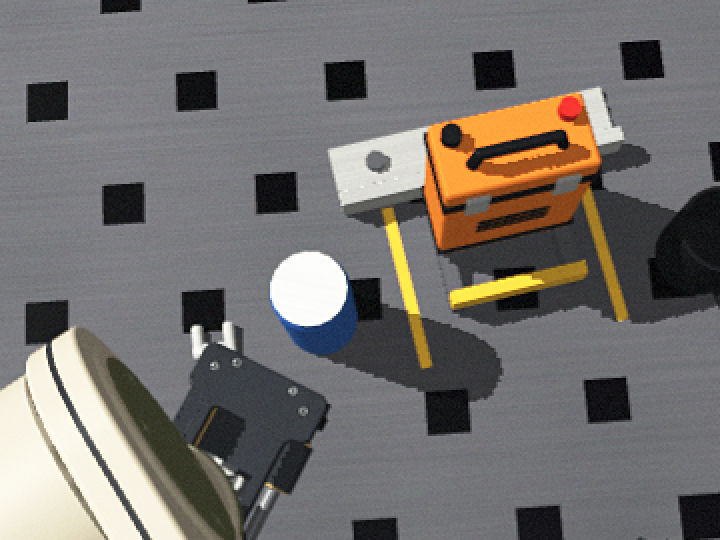

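View pics/last_scene.png

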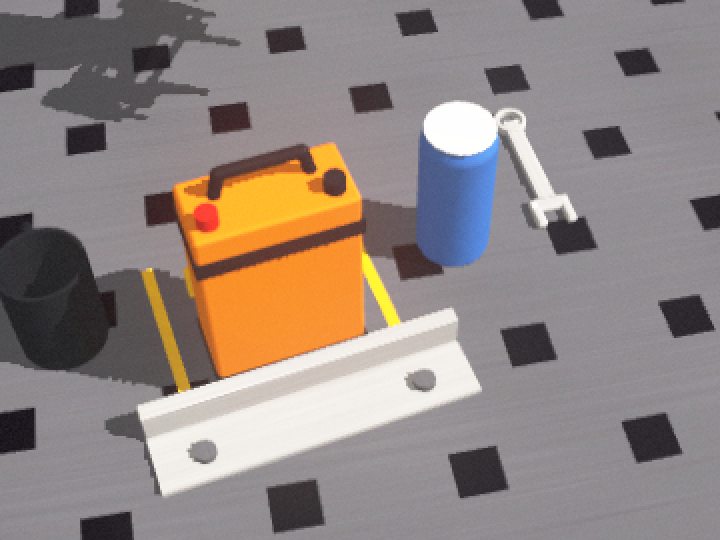

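Both views show the box upright against the stop and between the lines. The hand is clear at z = 0.27, and the mug and can have not moved. I'll hand it in.

```bash
python3 -c "
from bench import r
print(r.close_job()); s=r.read_state(); print(s['time'],s['ft_force'])"
```

```text
the job is handed in; nothing more can be done
None
the job is handed in; nothing more can be done
```

The battery box is parked upright against the steel stop, between the two yellow lines, and I've handed the job in. I pushed it about 110 mm at the push bar with the partly open fingertips, at roughly 30–40 mm/s and slower near the end. On the way it turned about 7.5° clockwise to square up with the stop.

**Against the stop:** force rose to about 27–29 N and a last gentle press moved the box no further. After I backed off, its centre was at x = −29.8 mm (top camera) or −27.4 mm (scene camera) against the −30 mm target. The scene reading, taken alone, would put the front past the stop face. The two views disagreed by 2–3 mm throughout, close to the calibration error, so I relied on the force and the lack of motion to call it flush.

**Between the lines:** the box is about 3–4 mm right of centre and within about 0.2° of the stop's heading. That leaves at least 20 mm to each line.

**Other objects:** the mug and can measured within 1 mm of where they started. I checked the wrench by eye only, and it looked unmoved.

**Hand and time:** the hand is clear, 0.27 m up, with about zero contact force. It took about 13.4 s.

**Pushing low:** while pushing, the bar also pushed up on the hand with up to about 21 N, so the fingers were pressing the box down. No tipping showed in any of the pictures.

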